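# Set the sphere gap to its notch and hold the carriage

## Task

Lift the clear cover off the pins of the sphere-gap unit and lay it flat, handle up, in the middle of the grey bench mat. Then pinch the black grip tab of the moving electrode and slide it along its rail towards the fixed ball until you feel the spring ball drop into its notch, and finish there still gripping the tab, keeping it still in the notch so that it can be locked. Leave everything else on the bench where it is.

Things in the scene. Friction and masses are not known exactly. Their poses are not given: they have to be found in the camera images.
- gap_unit: sphere-gap unit: grey and white open-topped housing fixed to the bench, 160 (its x) x 300 (its y) x 82 mm. Origin: centre of underside. A steel rail runs along y in the middle, a fixed 25 mm brass ball at y +83. End walls 82 mm high, side walls 45 mm high and 144 mm apart inside. Posts at the corners, 82 mm high, carry upright 8 mm pins, 10 mm long, at x +/-69, y +/-139 mm.
- cover: the unit's cover: loose clear plastic plate 160 x 300 x 5 mm, about 0.3 kg, lying on the corner posts with four 11 mm holes over the pins; only gravity holds it. Origin: centre of underside; x along its short side, y along its long side, z up. It starts aligned with the unit.
- cover_grip (a point): middle of the cover's black bow handle: a bar 14 mm wide (x), 110 mm long (y), 12 mm high; this point, its centre, is 39 mm above the cover's underside. 28 mm free between plate and bar. Axes as the cover.
- mat: grey bench mat on which the cover is to lie, fixed, 240 mm (its x) x 350 mm (its y), 3 mm thick. Origin: centre of underside.
- carriage: the sliding carriage; origin: centre of its black upright grip tab, 16 (x) x 26 (y) x 40 mm high, 56 mm above the bench; the carriage's flat top below is at 36 mm. Axes as the unit; it slides along y from -112 mm (rear stop) to -12 mm in the unit's frame, +y towards the fixed ball, with about 3 N. 40 mm in front of the tab a 65 mm high pillar bears its brass ball. To either side (x) 64 mm are free.
- detent (a joint): drop of the carriage's spring ball in m: 0 to 0.0006 riding on the index strip beside the rail, about 0.0044 fully in the strip's only V notch, which the carriage meets 45 to 80 mm from the rear stop (it starts within 15 mm of it). 6 mm before the notch the ball begins to pull the carriage on, up to 5 N net; past the middle it resists with 7 to 8 N on top of the 3 N. Each mm off the middle lifts it 1.2 mm.
- screwdriver: a screwdriver lying flat between the unit and the mat, 170 mm long, along its x; not part of the job.
- tape_roll: a paper tape roll lying flat, 72 mm across, 24 mm high; not part of the job. Origin: centre of its underside.
- calculator: a pocket calculator, 155 x 80 x 16 mm; not part of the job. Origin: centre of its underside.
- multimeter: a hand multimeter lying flat, 175 x 85 x 40 mm; not part of the job. Origin: centre of its underside.
- insulator: a white ribbed porcelain insulator, standing, 52 mm across, 70 mm high; not part of the job. Origin: centre of its underside.
- capacitor: an aluminium can capacitor, standing, 50 mm across, 98 mm high; not part of the job. Origin: centre of its underside.

How it is judged:
By the outcome, as a careful person would: the job done as asked, in the order asked, and still so for the second after the job is handed in, while the arm keeps its last pose, push and grip.
It also fails if it takes over 61 s, if anything falls off the work surface, if the arm or the gripper's body presses on something with over 40 N, if the wrist force passes 120 N, or if a joint passes its speed limit or range.

## Robot

A 6-joint arm with a two-finger parallel gripper is mounted at the origin on the work surface. World frame = base frame: x ahead of the robot, y to its left, z up, the work surface at z = 0. Lengths are in m, angles in rad, forces in N, time in s.
With the tool pointing down it reaches from about 0.375 to 0.9 m from the base axis. Payload 3.1 kg.
Tool frame: the origin (TCP) lies at the centre of the arm's flange, where the gripper is bolted on; the fingertips stand 182 mm ahead of it and the grasp point (between the pads) lies 164 mm ahead of it; z points along the fingers, x is the direction in which the jaws open and shut, and the axes are right-handed (so a half turn about z gives the same grasp; the last joint's range is limited). The gripper opens to 87 mm and grips with 3 to 60 N. Pads are 19 mm wide; open, the fingers measure 117 mm over their backs; the gripper's body (75 mm by 190 mm) begins 51 mm behind the grasp point.
Start: joints at [-1.431, 0.527, 1.433, -0, 1.181, -0.178], TCP at [0.195, -0.594, 0.405] pointing down, gripper open.
Joint ranges: [-3.08, 3.08], [-0.75, 2.2], [0.22, 2.44], [-1.43, 4.57], [0, 2.65], [-2.85, 2.85]. Speed limits (rad/s): [2.79, 2.79, 3.14, 3.14, 3.14, 3.14].

## Interface

Orientations are given as a unit quaternion [x, y, z, w].
In Python, from rig import status, eyes, robot gives the robot as it stands. The module is installed in compiled form; this text tells all that it offers.
- The arm moves only by the tool step_arm, never from a script. Its argument "steps" is a list of rows, each a list of 7 numbers: the closure, from -1 (fully open) to 1 (shut), so that 0 is half open, then the shift along the tool's x, y, z each as a share of 0.025 m, from -1 to 1, then the turn, a rotation vector about the tool's x, y, z each as a share of 8 degrees, from -1 to 1. In form: [[jaw, dx, dy, dz, rx, ry, rz], ...]. A call has exactly 10 rows; each row shifts and turns the commanded pose from where the row before left it, along the tool's axes as they then stand; what a row does not reach is not made up. A row lasts 1/10 s, in which the tool goes at most 50 mm and 8.59 degrees, less where a joint would pass 70% of its speed; a pose out of reach is approached as far as the arm can. A call with a number of a shift or a turn outside -1 to 1 is refused whole. A call with a gripper value outside its range is refused whole. The fingers move at their own pace and stop on an object; "squeeze" is the grip in N (left out, the last holds). Time passes only in rows, so rows that do not move let the fingers close, or fill a call up. It gives the time, the measured TCP pose, the force and the opening at its end, in the units of the state.
- status.get_obs(): the state, without advancing time (a new reading comes with each control period).
- eyes.camera(name): name is "scene" or "top" or "wrist"; returns (picture, depth): 384x512x3 uint8, red, green, blue; 384x512 float32, m along the optical axis (not along the pixel's ray), 0 where there is no reading.
- eyes.camera_info(name): a dict with "K" (3x3 intrinsics, pixels), "k1" (the pictures are not rectified: a ray, as slopes to the right and down, at radius r is drawn at 1 + k1 r^2 times it, then the intrinsics apply), "R" (3x3) and "t" (3): a world point X has camera coordinates R X + t. Camera axes: x right, y down, z forward; pixel columns grow to the right and rows downward; lengths in m; the calibration is good to about 2 mm. A picture is of the moment at which its call begins: read the wrist's pose just before it. camera_info takes no time and is no camera call; for the wrist camera it gives the pose at the moment of the call.
- robot.hand_in(): hands the job in, once; it reports no verdict.
The state is a dict: "time": time; "q": joint angles; "joint_velocities": joint speeds; "joint_torque": joint torques, N m; "position": TCP position; "tool_rot": TCP orientation; "ft_force": force on the tool from outside, world axes, zero at the start; "moment": the same for the moment, N m; "grip_width": finger opening in m.
Only numpy, scipy, OpenCV 4.12 (cv2) and the standard library are available. Lean on these libraries where they do the work, as an engineer would, in place of code of your own. Each camera call takes 0.05 s, during which the arm holds its last target.

## Working session

There is one attempt and no reset: what is moved stays moved. The work goes in short steps, Python scripts to look and compute and a tool call to move; the robot and the scene stay as the last step left them, time stands still between calls to the robot, and variables do not carry over. Pictures are saved under pics/ and viewed, and the job is handed in when it is done.

Besides the shell and the picture viewer there is one more tool, called after "Emit:" as a command line: name --pt "numbers of a row" for each row, then --argument value for the rest. step_arm: Moves the arm, as the interface text tells. Its arguments: {"type":"object","properties":{"steps":{"type":"array"},"squeeze":{"type":"number"}},"required":["steps"]}

```bash
mkdir -p pics; cat > h.py <<'E'
import numpy as np, cv2
from rig import status, eyes, robot
def shot(name,fn):
    info=eyes.camera_info(name); p,d=eyes.camera(name)
    cv2.imwrite(f'pics/{fn}.png',p[:,:,::-1]); np.savez(f'pics/{fn}.npz',p=p,d=d,**{k:np.array(info[k]) for k in('K','k1','R','t')})
def load(fn):
    return np.load(f'pics/{fn}.npz')
def rays(z,uv):
    uv=np.array(uv,float).reshape(-1,1,2)
    return cv2.undistortPoints(uv,z['K'],np.array([float(z['k1']),0,0,0,0])).reshape(-1,2)
def at_z(z,uv,h):
    n=rays(z,uv); d=np.c_[n,np.ones(len(n))]@z['R']; c=-z['R'].T@z['t']
    return c+d*((h-c[2])/d[:,2])[:,None]
def at_d(z,uv):
    uv=np.array(uv).reshape(-1,2); n=rays(z,uv); dd=z['d'][uv[:,1].astype(int),uv[:,0].astype(int)]
    return (np.c_[n,np.ones(len(n))]*dd[:,None]-z['t'])@z['R']
def proj(z,X):
    X=np.array(X,float).reshape(-1,3)
    return cv2.projectPoints(X,cv2.Rodrigues(z['R'])[0],z['t'],z['K'],np.array([float(z['k1']),0,0,0,0]))[0].reshape(-1,2)
E
python3 - <<'E'
from h import *
o=status.get_obs(); print({k:np.round(v,3) for k,v in o.items()})
for n in('top','scene','wrist'): shot(n,n+'0'); z=load(n+'0'); print(n,z['K'].tolist(),z['k1'],(-z['R'].T@z['t']).round(3))
E
```

```text
{'time': np.float64(0.0), 'q': array([-1.431,  0.528,  1.434,  0.   ,  1.181, -0.179]), 'joint_velocities': array([ 0.   , -0.   ,  0.001,  0.001, -0.   , -0.001]), 'joint_torque': array([-1.0000e-03, -4.4004e+01, -1.7660e+01,  6.3000e-02,  5.8000e-02,
       -0.0000e+00]), 'position': array([ 0.195, -0.593,  0.404]), 'tool_rot': array([ 0.81 , -0.586, -0.001, -0.001]), 'ft_force': array([-0.047, -0.385,  0.13 ]), 'moment': array([-0.042, -0.02 , -0.024]), 'grip_width': np.float64(0.087)}
top [[349.4322385694065, 0.0, 251.90178826594553], [0.0, 349.4322385694065, 192.09142689419804], [0.0, 0.0, 1.0]] 0.028346288501585062 [ 0.455 -0.039  0.991]
scene [[407.6351703669057, 0.0, 256.98169662946225], [0.0, 407.6351703669057, 187.6773981042408], [0.0, 0.0, 1.0]] -0.003196842897312646 [ 1.03  -0.194  0.951]
wrist [[320.7014188688014, 0.0, 254.94207614405707], [0.0, 320.7014188688014, 193.91702044277028], [0.0, 0.0, 1.0]] -0.06105822652991878 [ 0.26  -0.572  0.384]
```

View pics/top0.png

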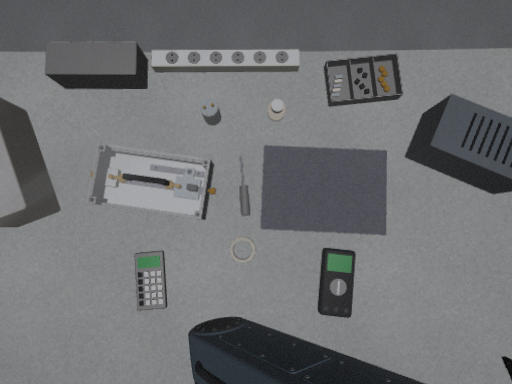

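View pics/scene0.png

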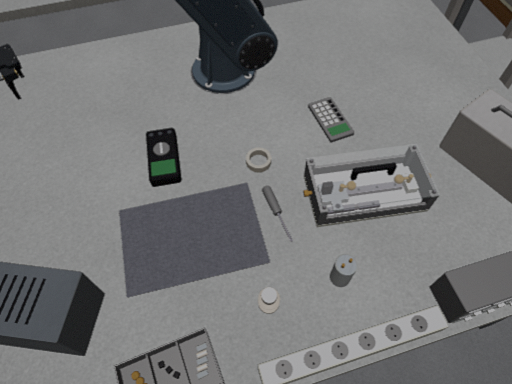

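View pics/wrist0.png

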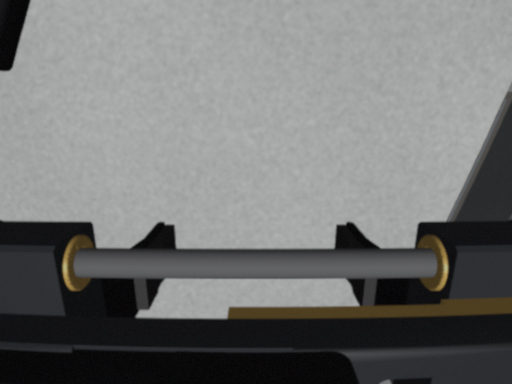

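```bash
python3 - <<'E'
from h import *
z=load('top0'); p=z['p'][:,:,::-1]
cv2.imwrite('pics/c1.png',cv2.resize(p[135:230,80:225],(798,523),interpolation=cv2.INTER_CUBIC))
z=load('scene0'); p=z['p'][:,:,::-1]
cv2.imwrite('pics/c2.png',cv2.resize(p[130:240,295:445],(798,585),interpolation=cv2.INTER_CUBIC))
E
```

```text
(no output)
```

View pics/c1.png

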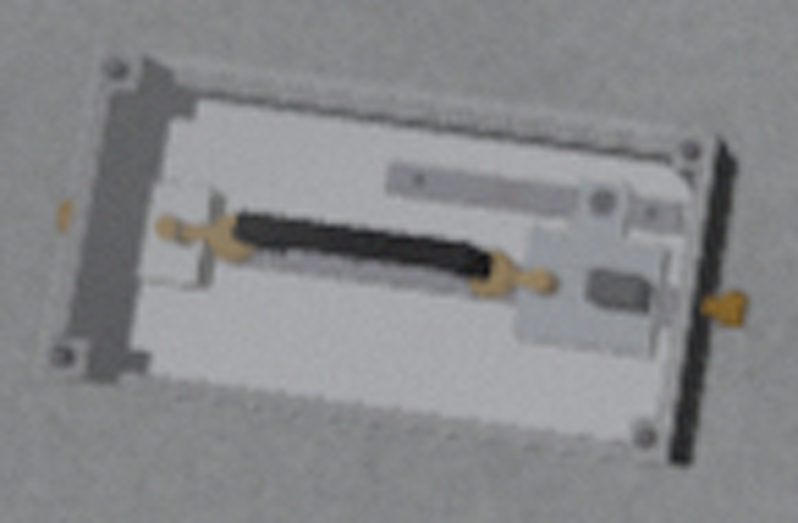

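View pics/c2.png

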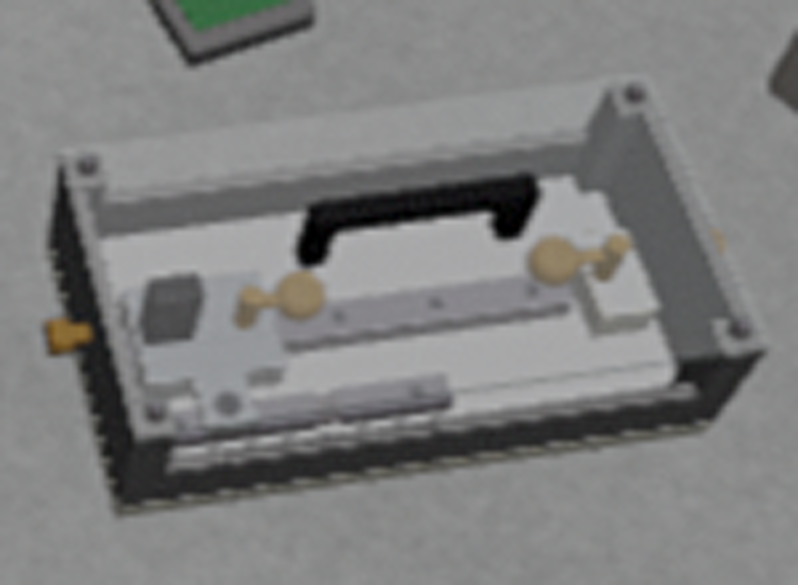

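```bash
cat > fit.py <<'E'
from h import *
from scipy.optimize import least_squares
def pose(p,L): # p=x,y,yaw ; local
    c,s=np.cos(p[2]),np.sin(p[2]); L=np.array(L,float)
    return np.c_[p[0]+c*L[:,0]-s*L[:,1],p[1]+s*L[:,0]+c*L[:,1],L[:,2]]
def fit(views,p0):
    f=lambda p:np.concatenate([(proj(z,pose(p,L))-uv).ravel() for z,L,uv in views])
    r=least_squares(f,p0); return r.x,f(r.x).reshape(-1,2)
E
python3 - <<'E'
from fit import *
zt,zs=load('top0'),load('scene0')
ut=np.array([(117,68),(690,150),(645,435),(63,355)])/5.503+[80,135]-.4
us=np.array([(155,412),(88,165),(633,93),(740,330)])/5.32+[295,130]-.4
Lt=np.array([(69,139,91),(69,-139,91),(-69,-139,91),(-69,139,91)])/1e3
Ls=np.array([(69,-139,91),(-69,-139,91),(-69,139,91),(69,139,91)])/1e3
for v in([(zt,Lt,ut)],[(zs,Ls,us)],[(zt,Lt,ut),(zs,Ls,us)]):
    x,r=fit(v,[.5,.25,-.1]); print(x.round(4),r.round(1).tolist())
# mat corners by segmentation
for z,n in((zt,'top'),(zs,'scene')):
    p=z['p'].astype(int); g=p.mean(2)
    print(n,g[190,320] if n=='top' else g[240,190])
def edges(z,seed,thr):
    g=z['p'].mean(2); m=(cv2.medianBlur(g.astype(np.uint8),5)<thr).astype(np.uint8)
    n,l=cv2.connectedComponents(m); k=(l==l[seed[1],seed[0]]).astype(np.uint8)
    c=max(cv2.findContours(k,cv2.RETR_EXTERNAL,2)[0],key=cv2.contourArea)
    print(k.sum(), cv2.approxPolyDP(c,8,True).reshape(-1,2).tolist())
edges(zt,(320,190),85); edges(zs,(190,240),85)
E
```

```text
[ 0.5751  0.2411 -0.1419] [[-0.4, -0.0], [0.4, -0.2], [0.3, 0.4], [-0.3, -0.1]]
[ 0.5753  0.2402 -0.14  ] [[-0.2, 0.1], [-0.4, 0.1], [0.4, -0.0], [0.2, -0.2]]
[ 0.5751  0.2407 -0.141 ] [[-0.3, 0.0], [0.5, -0.3], [0.5, 0.3], [-0.2, -0.1], [-0.1, -0.1], [-0.2, -0.1], [0.6, -0.1], [0.3, -0.3]]
top 80.33333333333333
scene 88.66666666666667
8581 [[267, 156], [266, 166], [279, 167], [264, 172], [263, 216], [280, 210], [268, 226], [302, 219], [305, 229], [385, 231], [384, 152], [377, 162], [363, 150]]
168693 [[0, 22], [0, 45], [13, 48], [24, 75], [14, 81], [18, 99], [0, 74], [0, 261], [21, 267], [11, 297], [27, 276], [16, 310], [34, 276], [22, 318], [43, 277], [35, 311], [72, 271], [104, 292], [83, 356], [0, 345], [0, 383], [118, 383], [118, 364], [201, 329], [122, 368], [124, 383], [511, 383], [511, 203], [439, 146], [462, 113], [511, 148], [511, 117], [492, 111], [511, 114], [511, 84], [499, 78], [511, 38], [479, 0], [459, 30], [444, 15], [449, 0], [261, 0], [277, 49], [227, 94], [192, 79], [198, 26], [174, 0]]
```

```bash
python3 - <<'E'
from h import *
z=load('top0'); p=z['p'][:,:,::-1]
cv2.imwrite('pics/c3.png',cv2.resize(p[135:245,225:400],None,fx=4.5,fy=4.5,interpolation=cv2.INTER_CUBIC))
z=load('scene0'); p=z['p'][:,:,::-1]
cv2.imwrite('pics/c4.png',cv2.resize(p[175:320,110:310],None,fx=4,fy=4,interpolation=cv2.INTER_CUBIC))
E
```

```text
(no output)
```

View pics/c3.png

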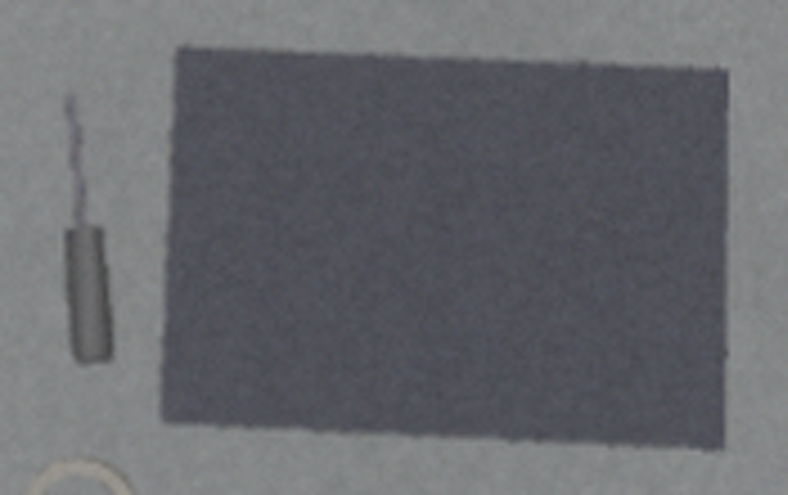

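View pics/c4.png

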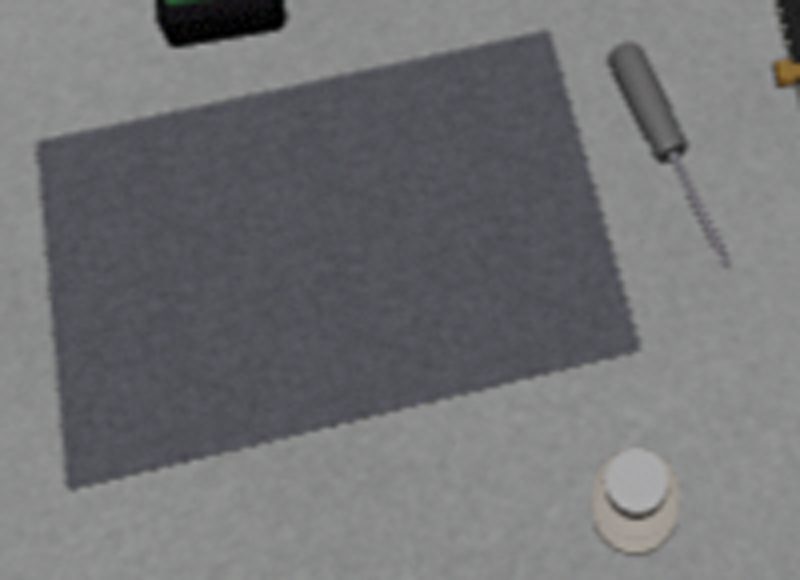

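```bash
python3 - <<'E'
from fit import *
zt,zs=load('top0'),load('scene0')
ut=np.array([(178,46),(728,70),(724,448),(162,421)])/4.5+[225,135]-.4
us=np.array([(549,31),(640,350),(70,489),(38,142)])/4.0+[110,175]-.4
a,b=.12,.175
Lt=np.array([(a,b,.003),(a,-b,.003),(-a,-b,.003),(-a,b,.003)])
Ls=np.array([(-a,b,.003),(a,b,.003),(a,-b,.003),(-a,-b,.003)])
for v in([(zt,Lt,ut)],[(zs,Ls,us)],[(zt,Lt,ut),(zs,Ls,us)]):
    x,r=fit(v,[.45,-.2,-.05]); print(x.round(4),r.round(1).tolist())
print(at_z(zt,[(210,108)],.098),at_z(zt,[(277,105)],.07),at_z(zt,[(243,250)],.02),at_z(zs,[(344,264)],.098))
# handle: black, in top at z .082+.045 ; depth
p=zt['p'].mean(2); m=p<45; m[:165]=0;m[200:]=0;m[:,:118]=0;m[:,173:]=0
ys,xs=np.nonzero(m); print(len(xs),xs.mean(),ys.mean(),at_z(zt,[(xs.mean(),ys.mean())],.125),at_d(zt,[(xs.mean(),ys.mean())]))
# tab
ut=np.array([(620,290)])/5.503+[80,135]-.4; print(ut,at_z(zt,ut,.076),at_d(zt,ut))
U=[.5751,.2407,-.141]; c,s=np.cos(U[2]),np.sin(U[2])
for h in(.076,):
  d=at_z(zt,ut,h)[0,:2]-U[:2]; print('unit frame',c*d[0]+s*d[1],-s*d[0]+c*d[1])
E
```

```text
[ 0.5612 -0.2303 -0.0477] [[-0.3, -0.2], [0.4, -0.4], [0.4, 0.3], [-0.5, 0.2]]
[ 0.5595 -0.229  -0.046 ] [[0.4, -0.4], [0.7, -0.1], [-0.7, 0.3], [-0.4, -0.2]]
[ 0.5603 -0.2296 -0.0469] [[-0.6, 0.1], [0.1, -0.1], [0.2, 0.6], [-0.7, 0.6], [0.4, -0.1], [0.6, 0.3], [-0.9, 0.7], [-0.5, 0.1]]
[[0.76511171 0.08217799 0.098     ]] [[ 0.78236324 -0.09557462  0.07      ]] [[ 0.39074305 -0.00238142  0.02      ]] [[0.77367489 0.08034671 0.098     ]]
84 155.72619047619048 180.4047619047619 [[0.56998672 0.21239779 0.125     ]] [[0.56971775 0.21180874 0.12703242]]
[[192.26581864 187.29852808]] [[0.55797797 0.1297381  0.076     ]] [[0.55666933 0.12759106 0.0876711 ]]
unit frame -0.0013582724517481048 -0.11226692445685171
```

Emit:
step_arm --pt "-1 0 0 0 0 0 -0.995" --pt "-1 0 0 0 0 0 -0.995" --pt "-1 0 0 0 0 0 -0.995" --pt "-1 0 0 0 0 0 -0.995" --pt "-1 0 0 0 0 0 -0.995" --pt "-1 0 0 0 0 0 -0.995" --pt "-1 0 0 0 0 0 -0.995" --pt "-1 0 0 0 0 0 -0.995" --pt "-1 0.28 -0.97 0 0 0 0" --pt "-1 0.28 -0.97 0 0 0 0" --squeeze 30

```text
time: 1.15
position: [0.2158, -0.5474, 0.4042]
tool_rot: [0.997, -0.071, -0.0, -0.0]
ft_force: [-0.1, 0.4, -0.3]
grip_width: 0.0871
```

Emit:
step_arm --pt "-1 0.29 -1 0 0 0 0" --pt "-1 0.29 -1 0 0 0 0" --pt "-1 0.29 -1 0 0 0 0" --pt "-1 0.29 -1 0 0 0 0" --pt "-1 0.29 -1 0 0 0 0" --pt "-1 0.29 -1 0 0 0 0" --pt "-1 0.29 -1 0 0 0 0" --pt "-1 0.29 -1 0 0 0 0" --pt "-1 0.29 -1 0 0 0 0" --pt "-1 0.29 -1 0 0 0 0"

```text
time: 2.15
position: [0.3233, -0.3093, 0.4046]
tool_rot: [0.997, -0.071, -0.0, -0.0]
ft_force: [0.1, -0.4, 1.2]
grip_width: 0.0872
```

Emit:
step_arm --pt "-1 0.29 -1 0 0 0 0" --pt "-1 0.29 -1 0 0 0 0" --pt "-1 0.29 -1 0 0 0 0" --pt "-1 0.29 -1 0 0 0 0" --pt "-1 0.29 -1 0 0 0 0" --pt "-1 0.29 -1 0 0 0 0" --pt "-1 0.29 -1 0 0 0 0" --pt "-1 0.29 -1 0 0 0 0" --pt "-1 0.29 -1 0 0 0 0" --pt "-1 0.29 -1 0 0 0 0"

```text
time: 3.15
position: [0.4304, -0.072, 0.4047]
tool_rot: [0.997, -0.071, -0.0, -0.0]
ft_force: [1.2, 0.4, -0.3]
grip_width: 0.0868
```

Emit:
step_arm --pt "-1 0.29 -1 0 0 0 0" --pt "-1 0.29 -1 0 0 0 0" --pt "-1 0.29 -1 0 0 0 0" --pt "-1 0.29 -1 0 0 0 0" --pt "-1 0.29 -1 0 0 0 0" --pt "-1 0.29 -1 0 0 0 0" --pt "-1 0.29 -1 0 0 0 0" --pt "-1 0.29 -1 0 0 0 0" --pt "-1 0 0 0 0 0 0" --pt "-1 0 0 0 0 0 0"

```text
time: 4.15
position: [0.5155, 0.117, 0.4044]
tool_rot: [0.998, -0.07, -0.001, 0.0]
ft_force: [-0.6, -0.1, -0.5]
grip_width: 0.0871
```

```bash
python3 - <<'E'
from h import *
o=status.get_obs(); print({k:np.round(v,4) for k,v in o.items()})
shot('wrist','w1')
E
```

```text
{'time': np.float64(4.15), 'q': array([ 1.1700e-02,  3.9900e-01,  1.6735e+00, -5.0000e-04,  1.0703e+00,
        1.5210e-01]), 'joint_velocities': array([-0.0236, -0.008 ,  0.0169, -0.0026,  0.0014,  0.    ]), 'joint_torque': array([ 5.50000e-01, -3.62326e+01, -1.64105e+01,  1.23800e-01,
       -2.19000e-02,  1.12000e-02]), 'position': array([0.5155, 0.117 , 0.4044]), 'tool_rot': array([ 9.975e-01, -7.000e-02, -6.000e-04,  3.000e-04]), 'ft_force': array([-0.647 , -0.0667, -0.5284]), 'moment': array([ 0.0058, -0.0626,  0.0115]), 'grip_width': np.float64(0.0871)}
```

View pics/w1.png

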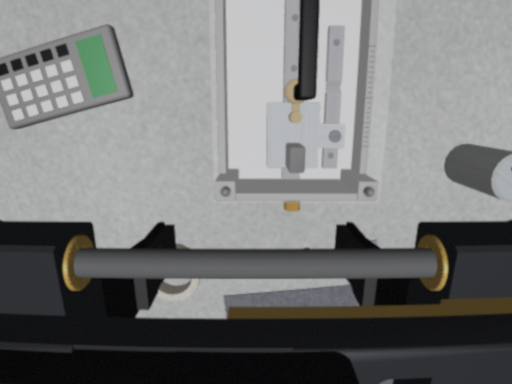

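Emit:
step_arm --pt "-1 0.277 -0.873 0 0 0 0" --pt "-1 0.277 -0.873 0 0 0 0" --pt "-1 0.277 -0.873 0.4 0 0 0" --pt "-1 0.277 -0.873 0.4 0 0 0" --pt "-1 0.277 -0.873 0.4 0 0 0" --pt "-1 0.277 -0.873 0.4 0 0 0" --pt "-1 0 0 0.4 0 0 0" --pt "-1 0 0 0.4 0 0 0" --pt "-1 0 0 0 0 0 0" --pt "-1 0 0 0 0 0 0"

```text
time: 5.2
position: [0.5751, 0.2393, 0.3446]
tool_rot: [0.997, -0.071, -0.001, 0.0]
ft_force: [0.5, -0.0, -0.7]
grip_width: 0.0873
```

```bash
python3 - <<'E'
from fit import *
z=load('w1'); U=[.5751,.2407,-.141]
print(proj(z,pose(U,[(-.069,-.139,.091),(.069,-.139,.091)])).round(1))
o=status.get_obs(); print({k:np.round(v,4) for k,v in o.items()})
shot('wrist','w2');shot('scene','s2')
E
```

```text
[[226.6 193.1]
 [371.8 193.1]]
{'time': np.float64(5.2), 'q': array([ 2.1520e-01,  5.9490e-01,  1.4948e+00, -3.0000e-04,  1.0532e+00,
        3.5830e-01]), 'joint_velocities': array([ 0.0049, -0.0115, -0.0203,  0.003 , -0.002 ,  0.0021]), 'joint_torque': array([ 9.40000e-02, -4.44123e+01, -1.54353e+01,  7.29000e-02,
        3.44000e-02, -2.90000e-03]), 'position': array([0.5751, 0.2393, 0.3446]), 'tool_rot': array([ 9.974e-01, -7.140e-02, -6.000e-04,  3.000e-04]), 'ft_force': array([ 0.4832, -0.0459, -0.7245]), 'moment': array([-0.0009, -0.1129, -0.0139]), 'grip_width': np.float64(0.0873)}
```

View pics/w2.png

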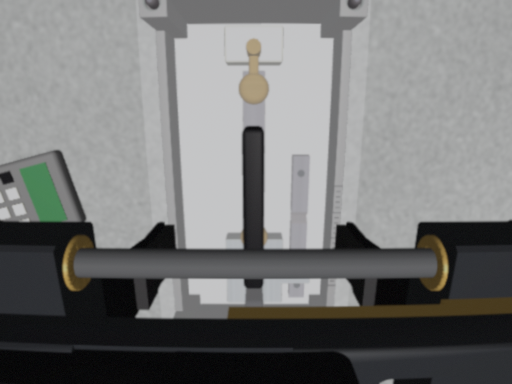

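View pics/s2.png

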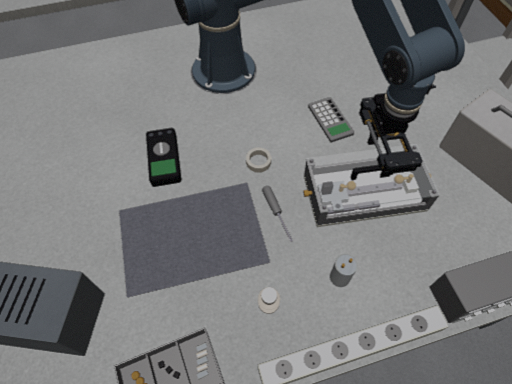

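```bash
python3 - <<'E'
from fit import *
z=load('w2'); U=[.5751,.2407,-.141]
print(proj(z,pose(U,[(0,.055,.127),(0,-.055,.127),(-.069,.139,.091),(.069,.139,.091),(0,.083,.05)])).round(1))
print(at_z(z,[(254,127),(254,288)],.127))
p=z['p'].mean(2); print(p[100:140:3,254].round(),p[275:300:2,254].round(), p[200,236:275].round())
E
```

```text
[[ 2.553e+02  1.299e+02]
 [ 2.557e+02  2.910e+02]
 [ 1.515e+02  6.000e-01]
 [ 3.584e+02 -2.000e-01]
 [ 2.552e+02  8.970e+01]]
[[0.58231996 0.29696915 0.127     ]
 [0.56655209 0.18874243 0.127     ]]
[145. 135. 164. 164. 165. 165. 164. 165. 160.  25.  30.  56.  59.  60.] [92. 83. 48. 32. 32. 30. 41. 91. 96. 96. 96. 95. 97.] [197. 197. 197. 197. 197. 190. 157.  92.  35.  30.  37.  43.  44.  46.
  47.  47.  48.  50.  50.  51.  51.  50.  50.  50.  48.  40.  42.  99.
 163. 191. 197. 197. 197. 197. 197. 197. 197. 197. 197.]
```

Emit:
step_arm --pt "-1 0 -0.08 0.4 0 0 0" --pt "-1 0 0 0.4 0 0 0" --pt "-1 0 0 0.4 0 0 0" --pt "-1 0 0 0.4 0 0 0" --pt "-1 0 0 0.4 0 0 0" --pt "-1 0 0 0.38 0 0 0" --pt "-1 0 0 0 0 0 0" --pt "1 0 0 0 0 0 0" --pt "1 0 0 0 0 0 0" --pt "1 0 0 0 0 0 0" --squeeze 40

```text
time: 6.3
position: [0.5759, 0.2426, 0.2859]
tool_rot: [0.997, -0.071, 0.001, -0.0]
ft_force: [0.1, -0.3, 0.4]
grip_width: 0.0704
```

Emit:
step_arm --pt "1 0 0 0 0 0 0" --pt "1 0 0 0 0 0 0" --pt "1 0 0 0 0 0 0" --pt "1 0 0 0 0 0 0" --pt "1 0 0 0 0 0 0" --pt "1 0 0 -0.1 0 0 0" --pt "1 0 0 -0.1 0 0 0" --pt "1 0 0 -0.1 0 0 0" --pt "1 0 0 -0.1 0 0 0" --pt "1 0 0 -0.1 0 0 0"

```text
time: 7.3
position: [0.5755, 0.2424, 0.2975]
tool_rot: [0.997, -0.071, -0.0, 0.0]
ft_force: [-1.1, 0.6, -3.6]
grip_width: 0.0135
```

Emit:
step_arm --pt "1 0 0 -0.2 0 0 0" --pt "1 0 0 -0.4 0 0 0" --pt "1 0 0 -0.4 0 0 0" --pt "1 0 0 -0.4 0 0 0" --pt "1 0 0 -0.4 0 0 0" --pt "1 0 0 -0.4 0 0 0" --pt "1 0 0 -0.4 0 0 0" --pt "1 0 0 -0.2 0 0 -0.225" --pt "1 0 0 0 0 0 -0.225" --pt "1 0 0 0 0 0 -0.225"

```text
time: 8.3
position: [0.5756, 0.2425, 0.3686]
tool_rot: [1.0, -0.023, 0.0, -0.0]
ft_force: [0.4, 0.2, -3.6]
grip_width: 0.0134
```

```bash
python3 - <<'E'
from fit import *
o=status.get_obs(); print({k:np.round(v,4) for k,v in o.items()})
shot('scene','s3')
z=load('s3'); p=z['p'][:,:,::-1]
cv2.imwrite('pics/s3c.png',cv2.resize(p[60:250,270:470],None,fx=3,fy=3,interpolation=cv2.INTER_CUBIC))
E
```

```text
{'time': np.float64(8.3), 'q': array([0.22  , 0.5676, 1.4699, 0.    , 1.1035, 0.266 ]), 'joint_velocities': array([-3.000e-04,  4.300e-03,  4.900e-03, -9.000e-04,  2.100e-03,
       -3.115e-01]), 'joint_torque': array([ 1.7000e-03, -4.7056e+01, -1.7780e+01,  7.7100e-02, -9.0000e-03,
        2.0750e-01]), 'position': array([0.5756, 0.2425, 0.3686]), 'tool_rot': array([ 9.997e-01, -2.300e-02,  3.000e-04, -1.000e-04]), 'ft_force': array([ 0.3655,  0.1908, -3.5938]), 'moment': array([-0.052 , -0.0828, -0.0041]), 'grip_width': np.float64(0.0134)}
```

View pics/s3c.png

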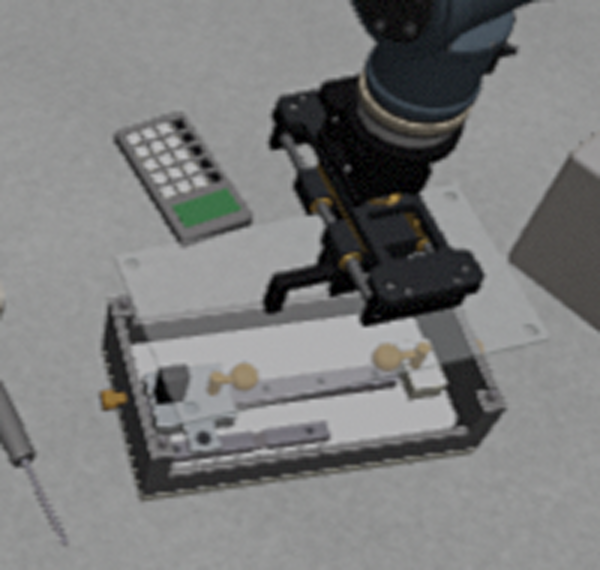

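Emit:
step_arm --pt "1 0.13 0.3 0 0 0 0" --pt "1 0.13 0.6 0 0 0 0" --pt "1 0 1 0 0 0 0" --pt "1 0 1 0 0 0 0" --pt "1 0 1 0 0 0 0" --pt "1 0 1 0 0 0 0" --pt "1 0 1 0 0 0 0" --pt "1 0 1 0 0 0 0" --pt "1 0 1 0 0 0 0" --pt "1 0 1 0 0 0 0"

```text
time: 9.35
position: [0.5714, 0.0176, 0.3679]
tool_rot: [1.0, -0.024, 0.0, 0.0]
ft_force: [-0.3, 0.7, -2.7]
grip_width: 0.0137
```

Emit:
step_arm --pt "1 0 1 0 0 0 0" --pt "1 0 1 0 0 0 0" --pt "1 0 1 0 0 0 0" --pt "1 0 1 0 0 0 0" --pt "1 0 1 0 0 0 0" --pt "1 0 1 0 0 0 0" --pt "1 0 1 0 0 0 0" --pt "1 0 1 0 0 0 0" --pt "1 0 0.7 0 0 0 0" --pt "1 0 0.3 0 0 0 0"

```text
time: 10.35
position: [0.5606, -0.2073, 0.3679]
tool_rot: [1.0, -0.025, 0.0, 0.0]
ft_force: [-0.2, -0.4, -3.7]
grip_width: 0.0134
```

Emit:
step_arm --pt "1 0 0 0.4 0 0 0" --pt "1 0 0 0.6 0 0 0" --pt "1 0 0 0.6 0 0 0" --pt "1 0 0 0.6 0 0 0" --pt "1 0 0 0.6 0 0 0" --pt "1 0 0 0.6 0 0 0" --pt "1 0 0 0.6 0 0 0" --pt "1 0 0 0.6 0 0 0" --pt "1 0 0 0.4 0 0 0" --pt "1 0 0 0 0 0 0"

```text
time: 11.35
position: [0.5604, -0.2035, 0.2409]
tool_rot: [1.0, -0.023, -0.002, -0.001]
ft_force: [-0.1, 0.6, -3.9]
grip_width: 0.0137
```

```bash
python3 - <<'E'
from fit import *
o=status.get_obs(); print({k:np.round(v,4) for k,v in o.items()})
shot('scene','s4');shot('top','t4')
z=load('s4'); p=z['p'][:,:,::-1]
cv2.imwrite('pics/s4c.png',cv2.resize(p[130:320,90:290],None,fx=3,fy=3,interpolation=cv2.INTER_CUBIC))
E
```

```text
{'time': np.float64(11.35), 'q': array([-5.3570e-01,  7.1340e-01,  1.6281e+00,  3.0000e-04,  8.0470e-01,
       -4.8960e-01]), 'joint_velocities': array([-0.0059, -0.0299, -0.0217, -0.0021,  0.0152, -0.0013]), 'joint_torque': array([-8.75000e-02, -4.69684e+01, -1.20959e+01,  4.17000e-02,
       -9.46000e-02,  2.90000e-03]), 'position': array([ 0.5604, -0.2035,  0.2409]), 'tool_rot': array([ 0.9997, -0.0232, -0.0019, -0.0012]), 'ft_force': array([-0.1043,  0.6349, -3.9302]), 'moment': array([-0.0417, -0.0397,  0.005 ]), 'grip_width': np.float64(0.0137)}
```

View pics/s4c.png

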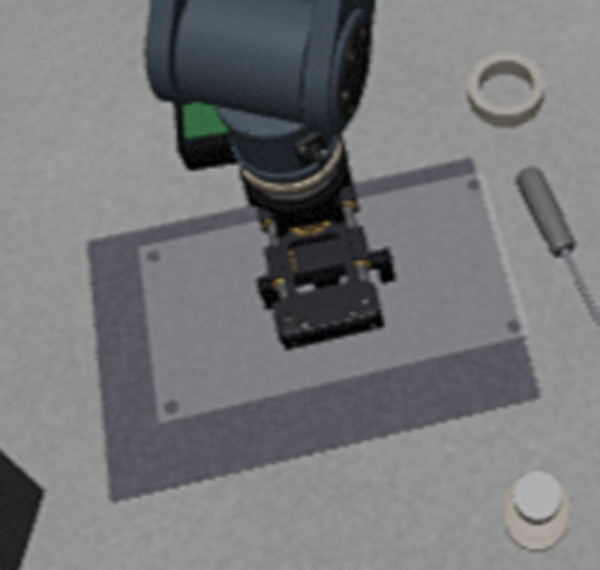

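View pics/t4.png

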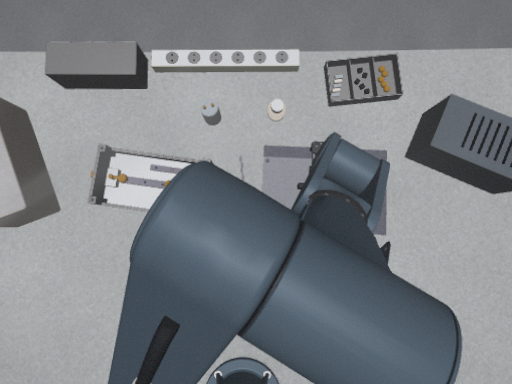

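```bash
python3 - <<'E'
from fit import *
z=load('s4'); us=np.array([(153,257),(171,407),(514,326),(473,184)])/3+[90,130]-.33
L=np.array([(-69,-139,42),(69,-139,42),(69,139,42),(-69,139,42)])/1e3
x,r=fit([(z,L,us)],[.56,-.2,-.05]); print(x,r.round(1).tolist())
E
```

```text
[ 0.56190245 -0.20360007 -0.0424972 ] [[-0.3, -0.3], [-0.1, 0.3], [0.2, -0.2], [0.3, 0.1]]
```

Emit:
step_arm --pt "1 0 0.5 0 0 0 0" --pt "1 0 0.53 0 0 0 0" --pt "1 0 0 0.3 0 0 0" --pt "1 0 0 0.3 0 0 0" --pt "1 0 0 0.3 0 0 0" --pt "1 0 0 0.2 0 0 0" --pt "1 0 0 0.1 0 0 0" --pt "1 0 0 0.08 0 0 0" --pt "1 0 0 0.04 0 0 0" --pt "1 0 0 0 0 0 0"

```text
time: 12.45
position: [0.5594, -0.23, 0.2115]
tool_rot: [1.0, -0.023, -0.001, -0.0]
ft_force: [-3.8, 1.7, 7.8]
grip_width: 0.0135
```

```bash
python3 - <<'E'
from fit import *
o=status.get_obs(); print({k:np.round(v,4) for k,v in o.items()})
shot('scene','s5')
z=load('s5'); p=z['p'][:,:,::-1]
cv2.imwrite('pics/s5c.png',cv2.resize(p[160:310,90:290],None,fx=4,fy=4,interpolation=cv2.INTER_CUBIC))
E
```

```text
{'time': np.float64(12.45), 'q': array([-5.7450e-01,  7.6700e-01,  1.6159e+00, -2.0000e-04,  7.6010e-01,
       -5.2770e-01]), 'joint_velocities': array([-0.0005,  0.001 ,  0.0011, -0.0009, -0.0032,  0.0019]), 'joint_torque': array([-1.51600e-01, -4.23846e+01, -1.15138e+01,  1.33300e-01,
       -1.15390e+00, -1.62000e-02]), 'position': array([ 0.5594, -0.23  ,  0.2115]), 'tool_rot': array([ 9.997e-01, -2.330e-02, -6.000e-04, -3.000e-04]), 'ft_force': array([-3.8216,  1.7459,  7.7636]), 'moment': array([ 0.2331,  0.5264, -0.0368]), 'grip_width': np.float64(0.0135)}
```

View pics/s5c.png

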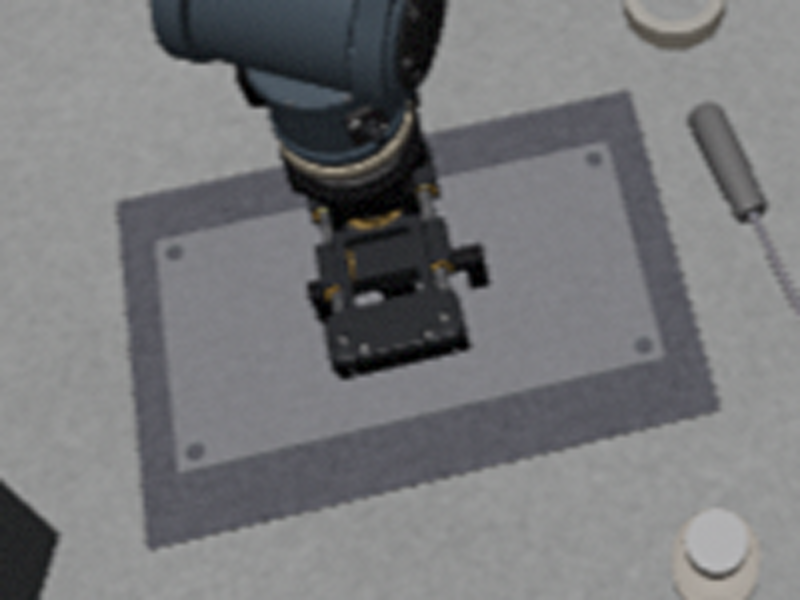

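Emit:
step_arm --pt "1 0 0 -0.08 0 0 0" --pt "1 0 0 -0.04 0 0 0" --pt "-1 0 0 0 0 0 0" --pt "-1 0 0 0 0 0 0" --pt "-1 0 0 0 0 0 0" --pt "-1 0 0 0 0 0 0" --pt "-1 0 0 0 0 0 0" --pt "-1 0 0 -0.2 0 0 0" --pt "-1 0 0 -0.5 0 0 0" --pt "-1 0 0 -1 0 0 0"

```text
time: 13.5
position: [0.5592, -0.2302, 0.2549]
tool_rot: [1.0, -0.024, -0.002, -0.001]
ft_force: [0.9, 0.2, 1.5]
grip_width: 0.0698
```

Emit:
step_arm --pt "-1 0 0 -1 0 0 0" --pt "-1 0 0 -1 0 0 0" --pt "-1 0 0 -1 0 0 0" --pt "-1 0 0 -1 0 0 0" --pt "-1 0 -0.5 -1 0 0 0" --pt "-1 0 -1 -0.8 0 0 0" --pt "-1 -0.05 -1 0 0 0 0" --pt "-1 -0.05 -1 0 0 0 0" --pt "-1 -0.05 -1 0 0 0 0" --pt "-1 -0.05 -1 0 0 0 0"

```text
time: 14.5
position: [0.5609, -0.0919, 0.4016]
tool_rot: [1.0, -0.024, 0.001, 0.0]
ft_force: [1.0, -0.0, 0.6]
grip_width: 0.0869
```

Emit:
step_arm --pt "-1 -0.06 -1 0 0 0 0" --pt "-1 -0.06 -1 0 0 0 0" --pt "-1 -0.06 -1 0 0 0 0" --pt "-1 -0.06 -1 0 0 0 0" --pt "-1 -0.06 -1 0 0 0 0" --pt "-1 -0.06 -0.5 0 0 0 0" --pt "-1 0 0 0 0 0 0.22" --pt "-1 0 0 0 0 0 0.22" --pt "-1 0 0 0 0 0 0.22" --pt "-1 0 0 0 0 0 0"

```text
time: 15.5
position: [0.5587, 0.0445, 0.4009]
tool_rot: [0.998, -0.07, 0.0, 0.0]
ft_force: [0.6, -0.3, -0.9]
grip_width: 0.087
```

```bash
python3 - <<'E'
from fit import *
o=status.get_obs(); print({k:np.round(v,4) for k,v in o.items()})
shot('wrist','w6');shot('scene','s6')
z=load('s6'); p=z['p'][:,:,::-1]
cv2.imwrite('pics/s6c.png',cv2.resize(p[100:320,90:440],None,fx=2.28,fy=2.28,interpolation=cv2.INTER_CUBIC))
E
```

```text
{'time': np.float64(15.5), 'q': array([-1.1970e-01,  4.4520e-01,  1.6010e+00, -4.0000e-04,  1.0946e+00,
        1.9900e-02]), 'joint_velocities': array([-0.0012,  0.0023,  0.0003,  0.0007,  0.0001, -0.0216]), 'joint_torque': array([ 9.83000e-02, -3.88839e+01, -1.64114e+01,  7.46000e-02,
        3.30000e-02,  1.14500e-01]), 'position': array([0.5587, 0.0445, 0.4009]), 'tool_rot': array([ 9.976e-01, -6.970e-02,  4.000e-04,  2.000e-04]), 'ft_force': array([ 0.5657, -0.3053, -0.9289]), 'moment': array([-0.0213, -0.1137,  0.0206]), 'grip_width': np.float64(0.087)}
```

View pics/s6c.png

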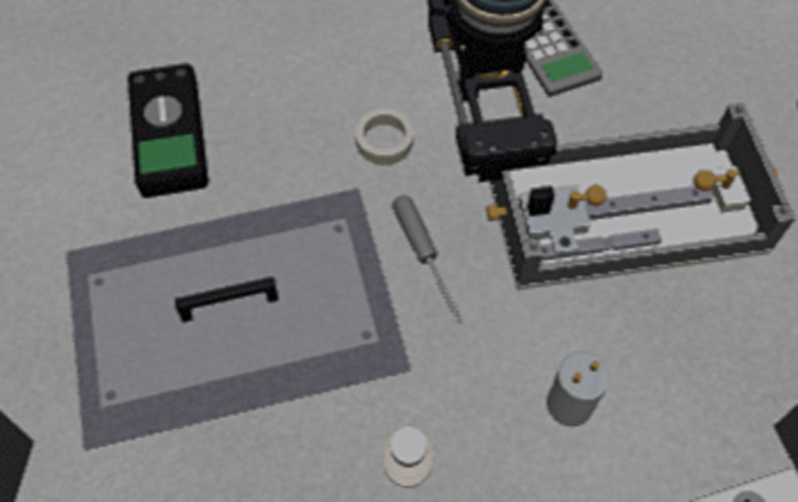

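View pics/w6.png

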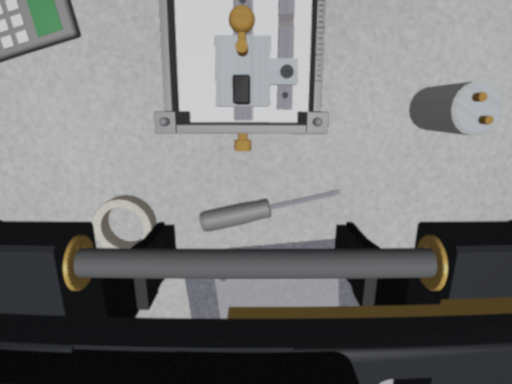

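```bash
python3 - <<'E'
from fit import *
U=np.array([.5751,.2407,-.141]); c,s=np.cos(U[2]),np.sin(U[2])
def un(P): d=P[:,:2]-U[:2]; return np.c_[c*d[:,0]+s*d[:,1],-s*d[:,0]+c*d[:,1],P[:,2]].round(4)
z=load('w6')
print('bolt,stripfar, shade, tabtop',un(at_d(z,[(287,71),(285,95),(286,14),(286,8),(241,80)])))
p=z['p'].mean(2); print(p[0:40,287].round())
# dark tab seg
m=p[60:115,225:260]<60; ys,xs=np.nonzero(m); print(xs.min()+225,xs.max()+225,ys.min()+60,ys.max()+60)
print(z['d'][70:110:3,241].round(4),p[65:112:2,241].round())
cv2.imwrite('pics/w6c.png',cv2.resize(z['p'][0:130,140:340,::-1],None,fx=4,fy=4,interpolation=cv2.INTER_CUBIC))
w=load('w2')['p'][:,:,::-1]; cv2.imwrite('pics/w2c.png',cv2.resize(w[140:310,220:350],None,fx=3.5,fy=3.5,interpolation=cv2.INTER_CUBIC))
E
```

```text
bolt,stripfar, shade, tabtop [[ 0.0439 -0.0895  0.0367]
 [ 0.0436 -0.1125  0.0225]
 [ 0.0431 -0.0318  0.0229]
 [ 0.0432 -0.0255  0.0209]
 [-0.0014 -0.1018  0.0756]]
[140. 140. 140. 140. 140. 140. 141. 140. 140. 140. 141. 141. 141. 138.
 130. 126. 125. 125. 125. 126. 127. 130. 133. 133. 134. 136. 138. 140.
 141. 140. 140. 140. 140. 140. 140. 140. 140. 141. 140. 140.]
234 248 76 103
[0.3235 0.3236 0.2878 0.2888 0.2884 0.2898 0.2903 0.2921 0.2915 0.2922
 0.2926 0.2948 0.3333 0.3439] [176. 176. 176. 177. 170.  81.  63.  66.  67.  68.  69.  68.  69.  69.
  70.  70.  69.  70.  64.  55. 155. 142. 142. 141.]
```

View pics/w6c.png

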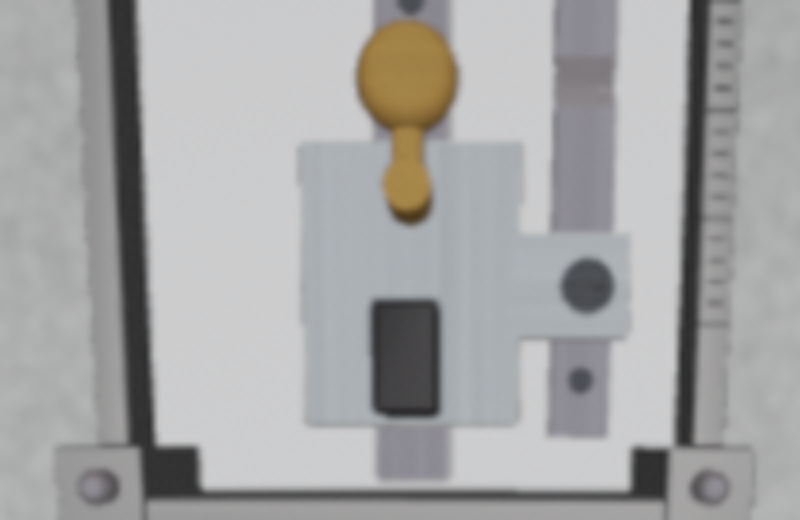

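View pics/w2c.png

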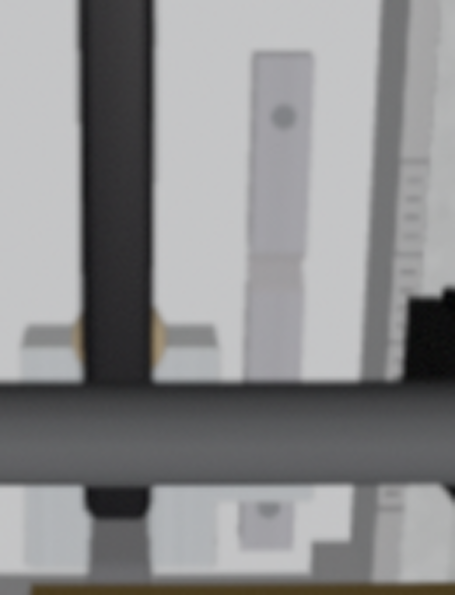

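```bash
python3 - <<'E'
from fit import *
U=np.array([.5751,.2407,-.141]); c,s=np.cos(U[2]),np.sin(U[2])
def un(P): d=P[:,:2]-U[:2]; return np.c_[c*d[:,0]+s*d[:,1],-s*d[:,0]+c*d[:,1],P[:,2]].round(4)
z=load('w6')
P=at_z(z,[(241.2,89),(241,75),(241,103.5)],.076); print(P,un(P)); print('bolt',un(at_z(z,[(286.5,71)],.037)),'notch',un(at_z(z,[(286.5,14),(286.5,20.5),(286.5,27)],.021)))
print('pins',un(at_z(z,[(164,122),(318,122)],.091)))
print('cam',-z['R'].T@z['t'])
E
```

```text
[[0.55845466 0.13230533 0.076     ]
 [0.56009314 0.14439237 0.076     ]
 [0.55635624 0.11963368 0.076     ]] [[-0.0012 -0.1097  0.076 ]
 [-0.0013 -0.0975  0.076 ]
 [-0.0015 -0.1225  0.076 ]]
bolt [[ 0.0433 -0.0895  0.037 ]] notch [[ 0.0438 -0.0313  0.021 ]
 [ 0.0439 -0.0376  0.021 ]
 [ 0.044  -0.044   0.021 ]]
pins [[-0.0696 -0.1384  0.091 ]
 [ 0.0672 -0.1385  0.091 ]]
cam [0.56800302 0.1120649  0.38077767]
```

Emit:
step_arm --pt "-1 -0.116 -0.87 0 0 0 0" --pt "-1 -0.116 -0.87 0 0 0 0" --pt "-1 -0.116 -0.87 0 0 0 0" --pt "-1 -0.116 -0.87 0 0 0 0" --pt "-1 0 0 0.8 0 0 0" --pt "-1 0 0 0.8 0 0 0" --pt "-1 0 0 0.8 0 0 0" --pt "-1 0 0 0.6 0 0 0" --pt "-1 0 0 0.4 0 0 0" --pt "-1 0 0 0 0 0 0"

```text
time: 16.6
position: [0.559, 0.1323, 0.3141]
tool_rot: [0.998, -0.07, -0.001, 0.0]
ft_force: [-0.3, 0.8, -0.4]
grip_width: 0.0869
```

```bash
python3 - <<'E'
from fit import *
o=status.get_obs(); print({k:np.round(v,4) for k,v in o.items()})
shot('wrist','w7');shot('scene','s7')
z=load('s7'); p=z['p'][:,:,::-1]
cv2.imwrite('pics/s7c.png',cv2.resize(p[100:250,270:450],None,fx=4,fy=4,interpolation=cv2.INTER_CUBIC))
E
```

```text
{'time': np.float64(16.6), 'q': array([ 3.8000e-02,  5.8020e-01,  1.6439e+00, -1.0000e-04,  9.2040e-01,
        1.7750e-01]), 'joint_velocities': array([ 0.0013, -0.0266, -0.0229,  0.0006,  0.0164,  0.0015]), 'joint_torque': array([-4.63000e-02, -4.16102e+01, -1.34641e+01,  6.53000e-02,
       -9.08000e-02, -4.00000e-04]), 'position': array([0.559 , 0.1323, 0.3141]), 'tool_rot': array([ 9.976e-01, -6.970e-02, -1.400e-03,  2.000e-04]), 'ft_force': array([-0.3242,  0.8491, -0.3688]), 'moment': array([-0.0885, -0.0532, -0.0198]), 'grip_width': np.float64(0.0869)}
```

View pics/s7c.png

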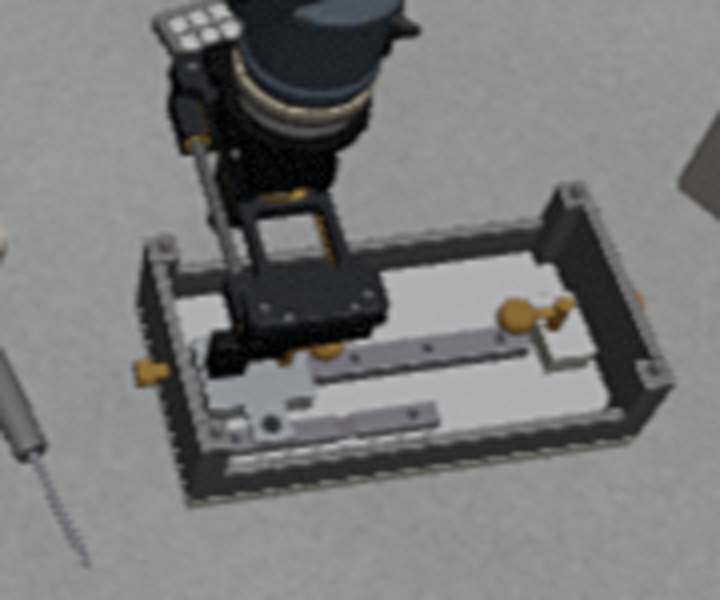

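View pics/w7.png

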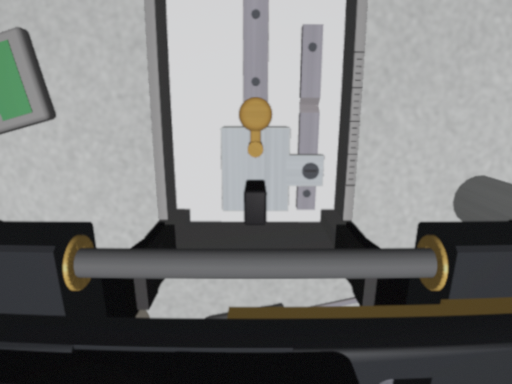

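Emit:
step_arm --pt "-1 0 0 0.5 0 0 0" --pt "-1 0 0 0.5 0 0 0" --pt "-1 0 0 0.5 0 0 0" --pt "-1 0 0 0.5 0 0 0" --pt "-1 0 0 0.5 0 0 0" --pt "-1 0 0 0.4 0 0 0" --pt "-1 0 0 0.3 0 0 0" --pt "-1 0 0 0.2 0 0 0" --pt "-1 0 0 0 0 0 0" --pt "-1 0 0 0 0 0 0" --squeeze 30

```text
time: 17.7
position: [0.5596, 0.1326, 0.2304]
tool_rot: [0.998, -0.07, 0.0, -0.0]
ft_force: [0.5, -0.5, 1.4]
grip_width: 0.0871
```

```bash
python3 - <<'E'
from fit import *
o=status.get_obs(); print({k:np.round(v,4) for k,v in o.items()})
shot('wrist','w8')
E
```

```text
{'time': np.float64(17.7), 'q': array([0.0384, 0.7113, 1.689 , 0.    , 0.7408, 0.1779]), 'joint_velocities': array([ 0.0002, -0.0097, -0.0033, -0.0001, -0.0008,  0.0006]), 'joint_torque': array([-1.13000e-02, -4.36999e+01, -9.86370e+00,  5.38000e-02,
        3.21000e-02, -4.00000e-04]), 'position': array([0.5596, 0.1326, 0.2304]), 'tool_rot': array([ 9.976e-01, -6.970e-02,  2.000e-04, -0.000e+00]), 'ft_force': array([ 0.4917, -0.5021,  1.4328]), 'moment': array([-0.0532, -0.1333, -0.0017]), 'grip_width': np.float64(0.0871)}
```

View pics/w8.png

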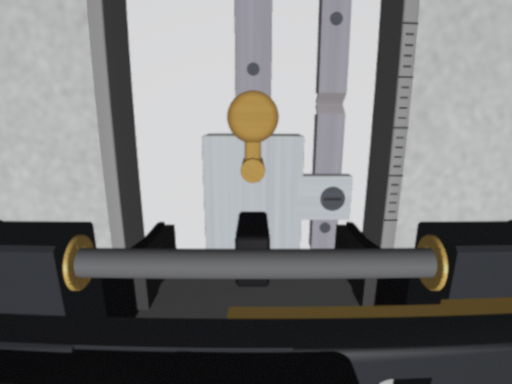

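```bash
python3 - <<'E'
from fit import *
U=np.array([.5751,.2407,-.141]); c,s=np.cos(U[2]),np.sin(U[2])
def un(P): d=P[:,:2]-U[:2]; return np.c_[c*d[:,0]+s*d[:,1],-s*d[:,0]+c*d[:,1],P[:,2]].round(4)
z=load('w8'); p=z['p'].mean(2); print(p[88:124,330].round())
print(un(at_d(z,[(333,198),(320,180),(330,85),(330,130),(330,104)])))
cv2.imwrite('pics/w8c.png',cv2.resize(z['p'][70:230,190:390,::-1],None,fx=4,fy=3.7,interpolation=cv2.INTER_CUBIC))
E
```

```text
[154. 153. 154. 152. 148. 141. 138. 136. 137. 137. 137. 136. 138. 139.
 140. 143. 145. 145. 145. 146. 145. 145. 147. 147. 148. 149. 152. 153.
 154. 154. 154. 153. 153. 154. 153. 153.]
[[ 0.0435 -0.0888  0.0372]
 [ 0.0361 -0.079   0.0349]
 [ 0.0419 -0.027   0.0217]
 [ 0.0432 -0.0521  0.0216]
 [ 0.0439 -0.0373  0.0151]]
```

Emit:
step_arm --pt "1 0 0 0 0 0 0" --pt "1 0 0 0 0 0 0" --pt "1 0 0 0 0 0 0" --pt "1 0 0 0 0 0 0" --pt "1 0 0 0 0 0 0" --pt "1 0 0 0 0 0 0" --pt "1 0 0 0 0 0 0" --pt "1 0 0 0 0 0 0" --pt "1 0 0 0 0 0 0" --pt "1 0 0 0 0 0 0"

```text
time: 18.75
position: [0.5588, 0.1327, 0.2302]
tool_rot: [0.998, -0.07, -0.001, -0.0]
ft_force: [1.5, -0.1, -0.1]
grip_width: 0.0158
```

View pics/w8c.png

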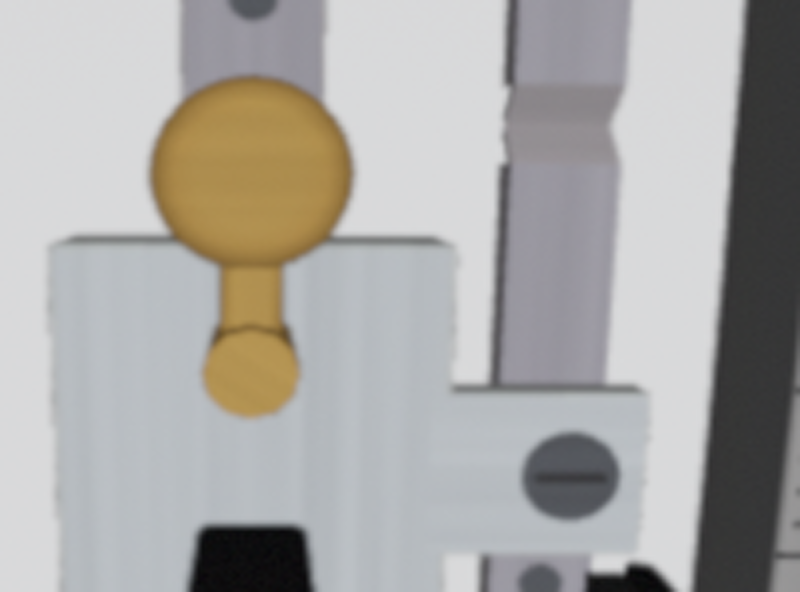

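Emit:
step_arm --pt "1 0 -0.1 0 0 0 0" --pt "1 0 -0.2 0 0 0 0" --pt "1 0 -0.2 0 0 0 0" --pt "1 0 -0.2 0 0 0 0" --pt "1 0 -0.2 0 0 0 0" --pt "1 0 -0.2 0 0 0 0" --pt "1 0 -0.2 0 0 0 0" --pt "1 0 -0.2 0 0 0 0" --pt "1 0 -0.1 0 0 0 0" --pt "1 0 0 0 0 0 0"

```text
time: 19.75
position: [0.5643, 0.1723, 0.2301]
tool_rot: [0.998, -0.07, -0.001, 0.0]
ft_force: [-2.9, -1.7, 2.5]
grip_width: 0.0161
```

```bash
cat > st.py <<'E'
from h import *
U=np.array([.5751,.2407,-.141]); c,s=np.cos(U[2]),np.sin(U[2])
for i in range(1):
    o=status.get_obs(); d=o['position'][:2]-U[:2]; f=o['ft_force']
    print('t',round(float(o['time']),2),'unit xy mm',(1e3*(c*d[0]+s*d[1])).round(2),(1e3*(-s*d[0]+c*d[1])).round(2),'z',o['position'][2].round(4),'Fx,Fy',(c*f[0]+s*f[1]).round(2),(-s*f[0]+c*f[1]).round(2),'Fz',f[2].round(2),'w',round(float(o['grip_width']),4))
E
python3 st.py
```

```text
t 19.75 unit xy mm -1.05 -69.19 z 0.2301 Fx,Fy -2.64 -2.11 Fz 2.47 w 0.0161
```

Emit:
step_arm --pt "1 0 -0.05 0 0 0 0" --pt "1 0 -0.05 0 0 0 0" --pt "1 0 -0.05 0 0 0 0" --pt "1 0 -0.05 0 0 0 0" --pt "1 0 -0.04 0 0 0 0" --pt "1 0 0 0 0 0 0" --pt "1 0 0 0 0 0 0" --pt "1 0 0 0 0 0 0" --pt "1 0 0 0 0 0 0" --pt "1 0 0 0 0 0 0"

```text
time: 20.75
position: [0.5652, 0.1784, 0.2301]
tool_rot: [0.998, -0.07, -0.001, -0.0]
ft_force: [-5.9, -0.7, 3.6]
grip_width: 0.0157
```

```bash
python3 st.py
```

```text
t 20.75 unit xy mm -1.07 -63.04 z 0.2301 Fx,Fy -5.7 -1.56 Fz 3.63 w 0.0157
```

Emit:
step_arm --pt "1 0 -0.04 0 0 0 0" --pt "1 0 -0.04 0 0 0 0" --pt "1 0 0 0 0 0 0" --pt "1 0 0 0 0 0 0" --pt "1 0 0 0 0 0 0" --pt "1 0 0 0 0 0 0" --pt "1 0 0 0 0 0 0" --pt "1 0 0 0 0 0 0" --pt "1 0 0 0 0 0 0" --pt "1 0 0 0 0 0 0"

```text
time: 21.75
position: [0.5655, 0.1809, 0.2301]
tool_rot: [0.998, -0.07, -0.001, -0.001]
ft_force: [-5.4, 2.2, 3.6]
grip_width: 0.0158
```

```bash
python3 st.py
```

```text
t 21.75 unit xy mm -1.12 -60.55 z 0.2301 Fx,Fy -5.69 1.37 Fz 3.62 w 0.0158
```

Emit:
step_arm --pt "1 0 -0.04 0 0 0 0" --pt "1 0 -0.04 0 0 0 0" --pt "1 0 0 0 0 0 0" --pt "1 0 0 0 0 0 0" --pt "1 0 0 0 0 0 0" --pt "1 0 0 0 0 0 0" --pt "1 0 0 0 0 0 0" --pt "1 0 0 0 0 0 0" --pt "1 0 0 0 0 0 0" --pt "1 0 0 0 0 0 0"

```text
time: 22.75
position: [0.5658, 0.1836, 0.2301]
tool_rot: [0.998, -0.07, -0.001, -0.001]
ft_force: [-5.0, 5.6, 2.1]
grip_width: 0.0158
```

```bash
python3 st.py
```

```text
t 22.75 unit xy mm -1.15 -57.82 z 0.2301 Fx,Fy -5.74 4.84 Fz 2.11 w 0.0158
```

Emit:
step_arm --pt "1 0 -0.04 0 0 0 0" --pt "1 0 0 0 0 0 0" --pt "1 0 0 0 0 0 0" --pt "1 0 0 0 0 0 0" --pt "1 0 0 0 0 0 0" --pt "1 0 0 0 0 0 0" --pt "1 0 0 0 0 0 0" --pt "1 0 0 0 0 0 0" --pt "1 0 0 0 0 0 0" --pt "1 0 0 0 0 0 0"

```text
time: 23.75
position: [0.5659, 0.1841, 0.2301]
tool_rot: [0.998, -0.07, -0.001, -0.001]
ft_force: [-4.5, 2.2, 3.1]
grip_width: 0.0155
```

```bash
python3 st.py
```

```text
t 23.75 unit xy mm -1.11 -57.37 z 0.2301 Fx,Fy -4.78 1.54 Fz 3.1 w 0.0155
```

Emit:
step_arm --pt "1 0 -0.04 0 0 0 0" --pt "1 0 0 0 0 0 0" --pt "1 0 0 0 0 0 0" --pt "1 0 0 0 0 0 0" --pt "1 0 0 0 0 0 0" --pt "1 0 0 0 0 0 0" --pt "1 0 0 0 0 0 0" --pt "1 0 0 0 0 0 0" --pt "1 0 0 0 0 0 0" --pt "1 0 0 0 0 0 0"

```text
time: 24.75
position: [0.566, 0.1844, 0.2301]
tool_rot: [0.998, -0.07, -0.001, -0.0]
ft_force: [-4.8, 0.8, 4.0]
grip_width: 0.0156
```

```bash
python3 st.py
```

```text
t 24.75 unit xy mm -1.07 -57.0 z 0.2301 Fx,Fy -4.83 0.09 Fz 3.96 w 0.0156
```

Emit:
step_arm --pt "1 0 -0.04 0 0 0 0" --pt "1 0 0 0 0 0 0" --pt "1 0 0 0 0 0 0" --pt "1 0 0 0 0 0 0" --pt "1 0 0 0 0 0 0" --pt "1 0 0 0 0 0 0" --pt "1 0 0 0 0 0 0" --pt "1 0 0 0 0 0 0" --pt "1 0 0 0 0 0 0" --pt "1 0 0 0 0 0 0"

```text
time: 25.75
position: [0.5661, 0.1848, 0.2301]
tool_rot: [0.998, -0.07, -0.001, 0.0]
ft_force: [-5.6, -3.0, 4.8]
grip_width: 0.0161
```

```bash
python3 st.py; python3 - <<'E'
from fit import *
shot('wrist','w9');shot('scene','s9')
z=load('w9');cv2.imwrite('pics/w9c.png',cv2.resize(z['p'][60:260,150:400,::-1],None,fx=3,fy=3,interpolation=cv2.INTER_CUBIC))
E
```

```text
t 25.75 unit xy mm -1.03 -56.62 z 0.2301 Fx,Fy -5.09 -3.74 Fz 4.77 w 0.0161
```

View pics/w9c.png

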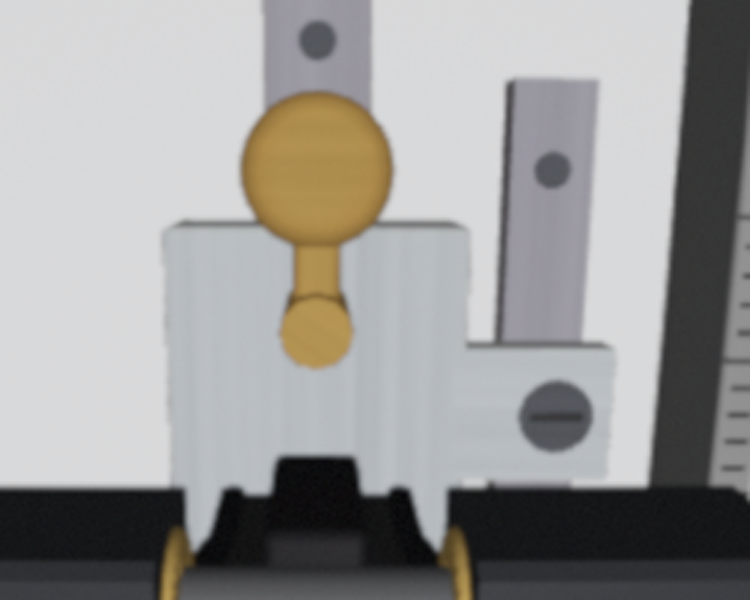

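View pics/s9.png

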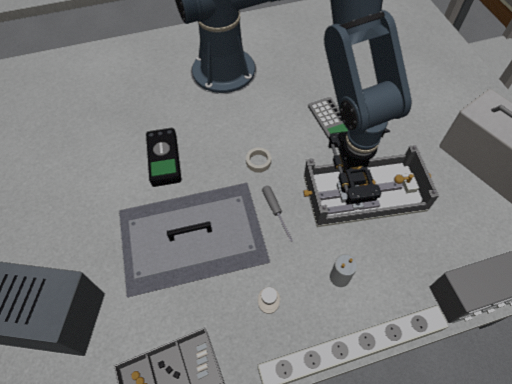

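Emit:
step_arm --pt "1 0 0.02 0 0 0 0" --pt "1 0 0 0 0 0 0" --pt "1 0 0 0 0 0 0" --pt "1 0 0 0 0 0 0" --pt "1 0 0 0 0 0 0" --pt "1 0 0 0 0 0 0" --pt "1 0 0 0 0 0 0" --pt "1 0 0 0 0 0 0" --pt "1 0 0 0 0 0 0" --pt "1 0 0 0 0 0 0"

```text
time: 26.85
position: [0.5661, 0.1846, 0.2301]
tool_rot: [0.998, -0.07, -0.001, 0.0]
ft_force: [-4.3, -1.2, 3.4]
grip_width: 0.0156
```

```bash
python3 st.py
```

```text
t 26.85 unit xy mm -1.04 -56.78 z 0.2301 Fx,Fy -4.04 -1.8 Fz 3.37 w 0.0156
```

Emit:
step_arm --pt "1 0 0 0 0 0 0" --pt "1 0 0 0 0 0 0" --pt "1 0 0 0 0 0 0" --pt "1 0 0 0 0 0 0" --pt "1 0 0 0 0 0 0" --pt "1 0 0 0 0 0 0" --pt "1 0 0 0 0 0 0" --pt "1 0 0 0 0 0 0" --pt "1 0 0 0 0 0 0" --pt "1 0 0 0 0 0 0"

```text
time: 27.85
position: [0.5661, 0.1846, 0.2301]
tool_rot: [0.998, -0.07, -0.001, 0.0]
ft_force: [-4.9, -2.3, 3.3]
grip_width: 0.0158
```

```bash
python3 st.py; python3 - <<'E'
from fit import *
z=load('s9'); p=z['p'][:,:,::-1]
cv2.imwrite('pics/s9c.png',cv2.resize(p[175:295,110:280],None,fx=4.5,fy=4.5,interpolation=cv2.INTER_CUBIC))
E
```

```text
t 27.85 unit xy mm -1.04 -56.77 z 0.2301 Fx,Fy -4.55 -3.0 Fz 3.32 w 0.0158
```

View pics/s9c.png

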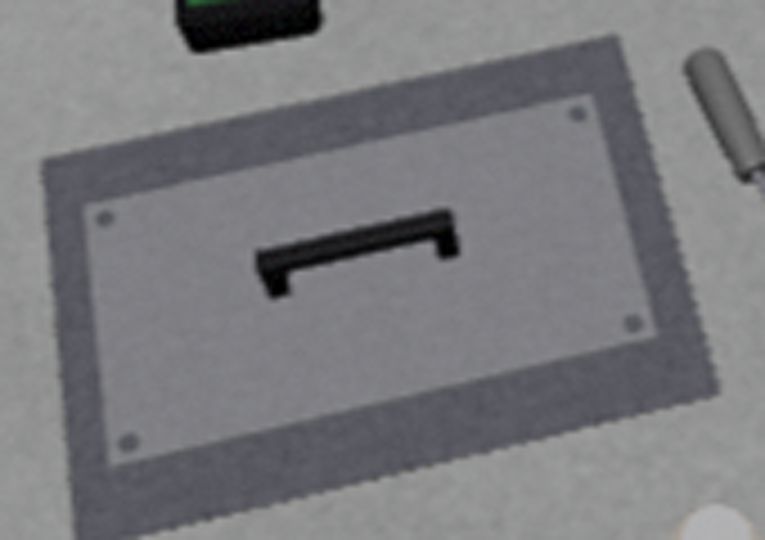

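```bash
python3 - <<'E'
from fit import *
z=load('s9'); us=np.array([(104,218),(128,443),(633,323),(578,114)])/4.5+[110,175]-.4
L=np.array([(-69,-139,8),(69,-139,8),(69,139,8),(-69,139,8)])/1e3
x,r=fit([(z,L,us)],[.56,-.2,-.05]); print(x,r.round(1).tolist())
E
```

```text
[ 0.5600264  -0.23136977 -0.04741792] [[0.1, 0.1], [0.1, -0.1], [-0.1, 0.1], [-0.1, -0.0]]
```

Cover is within about 2 mm of the mat centre and lies flat (good planar fit). The carriage is still, with a low slide force. I'm handing in.

```bash
python3 st.py; python3 -c "
from rig import robot; print(robot.hand_in())"; python3 st.py
```

```text
t 27.85 unit xy mm -1.04 -56.77 z 0.2301 Fx,Fy -4.55 -3.0 Fz 3.32 w 0.0158
the job is handed in; nothing more can be done
None
the job is handed in; nothing more can be done
```

I lifted the cover off the pins and laid it flat, handle up, on the mat. I then pinched the tab, slid the carriage into the notch, and handed in at 27.9 s still gripping it with 30 N.

**Cover:** the last camera fit puts its centre within about 2 mm of the mat's middle, aligned to under 0.1°. All four holes fit a flat plate on the mat.

**Notch:** the carriage travelled about 52 mm, against the 51.5 mm I measured from the pictures beforehand.
- **Sliding in:** the drag of about 2 N turned into a forward pull of about 5 N. The carriage then stopped following: each further 1 mm commanded moved the tool only about 0.4 mm.
- **Centring:** I backed off 0.5 mm after the last step. The force along the rail read 2 to 3 N, and the tool did not move over the last second.

**Not checked directly:**
- The drop of the spring ball could not be read. I inferred the notch from the force and the distance travelled.
- About 4 to 5 N of sideways force stayed on the tab, probably because the tool sat about 1 mm off the rail's centre line.
- When I set the cover down, it touched about 4 mm higher than I expected, with about 11 N, so it may have slipped slightly in the grip. The later pictures showed it lying flat.

Nothing else on the bench looked moved in the last scene picture.

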